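# Shut the garlic keeper and turn its button across the lid

## Robot

A 6-joint arm with a two-finger parallel gripper is mounted at the origin on the work surface. World frame = base frame: x ahead of the robot, y to its left, z up, the work surface at z = 0. Lengths are in m, angles in rad, forces in N, time in s.
With the tool pointing down it reaches from about 0.375 to 0.975 m from the base axis. Payload 3.8 kg.
Tool frame: the origin (TCP) lies at the very end of the fingers, on their centre line; the grasp point (between the pads) lies 19 mm behind it; z points along the fingers, y is the line along which they close (so a half turn about z gives the same grasp; the last joint's range is limited). The gripper opens to 85 mm and grips with 20 to 120 N. Pads are 22 mm wide; open, the fingers measure 114 mm over their backs; the gripper's body (76 mm by 85 mm) begins 54 mm behind the grasp point. The pads swing forward as they close: fully open they stand 13 mm farther back than shut.
Start: joints at [1.283, 0.264, 1.604, -0, 1.274, -0.037], TCP at [0.168, 0.654, 0.199] pointing down, gripper open.
Joint ranges: [-2.63, 2.63], [-0.94, 2.18], [0.31, 2.57], [-1.31, 4.45], [0, 2.66], [-2.55, 2.55]. Speed limits (rad/s): [2.57, 2.57, 3.14, 3.14, 3.14, 3.14].

## Interface

Orientations are given as a rotation vector (axis times angle).
In Python, from workcell import bot, vision gives the robot as it stands. The module is installed in compiled form; this text tells all that it offers.
- The arm moves only by the tool play_rows, never from a script. Its argument "moves" is a list that holds one entry, the list of rows, each a list of 7 numbers: the turn, a rotation vector about the tool's x, y, z as a fraction of full scale, then the shift along the tool's x, y, z as a fraction of full scale, then the finger opening in mm, from 0 to 85.4. In form: [[[ax, ay, az, x, y, z, jaw], ...]]. A call has 1 to 5 rows; each row shifts and turns the commanded pose from where the row before left it, along the tool's axes as they then stand; what a row does not reach is not made up. Full scale, the value 1, is 0.1 m for a shift and 0.5 rad for a turn. A row lasts 1/12 s, in which the tool goes at most 41.7 mm and 7.16 degrees, less where a joint would pass 70% of its speed; a pose out of reach is approached as far as the arm can. A call with a number of a shift or a turn outside -1 to 1 is refused whole. A call with a gripper value outside its range is refused whole. The fingers move at their own pace and stop on an object; "newtons" is the grip in N (left out, the last holds). Time passes only in rows, so rows that do not move let the fingers close. It gives the time, the measured TCP pose, the force, the opening and the grip force at its end, in the units of the state.
- bot.read_state(): the state, without advancing time (a new reading comes with each control period).
- vision.read_camera(name): name is "side" or "top" or "wrist"; returns a dict with "image" (400x640x3 uint8, red, green, blue), "depth" (400x640 float32, m along the optical axis (not along the pixel's ray), 0 where there is no reading), "K" (3x3 intrinsics, pixels), "R" (3x3) and "t" (3): a world point X has camera coordinates R X + t. Camera axes: x right, y down, z forward; pixel columns grow to the right and rows downward; lengths in m; the calibration is good to about 2 mm. The wrist camera is an equidistant fisheye: a pixel r from the principal point sees the ray r / f radians off the axis. A picture is of the moment at which its call begins.
- bot.finish_job(): hands the job in; it is judged then, once.
The state is a dict: "time": time; "q": joint angles; "joint_vel": joint speeds; "joint_torque": joint torques, N m; "tool_pos": TCP position; "tcp_rot": TCP orientation; "wrist_force": force on the tool from outside, world axes, zero at the start; "torque": the same for the moment, N m; "width": opening from 0.0 (shut) to 1.0 (fully open); "grip_force": force on a finger pad.
Only numpy, scipy, OpenCV 4.12 (cv2) and the standard library are available. Lean on these libraries where they do the work, as an engineer would, in place of code of your own. Each camera call takes 0.05 s, during which the arm holds its last target. There are 200 camera calls.

## Task

The garlic keeper on the counter has been left with its lid part open. Press the lid fully shut, and then swing the black turnbutton on its front rail round until it points squarely across the lid, so that it holds the lid down. Do not knock over or push away the jar and the can that stand beside the keeper.

Things in the scene. Friction and masses are not known exactly. Their poses are not given: they have to be found in the camera images.
- keeper: White box, 200 (x) by 240 (y) by 110 mm high, fixed to the counter, with slotted walls, open under its wooden lid; garlic bulbs lie in it. A white rail 40 mm deep and 240 mm wide runs along its front (-x) side, top at 122 mm, level with the top of the shut lid. Origin: centre of the underside of the box without the rail; x points from the front rail to the lid's hinge, y along the hinge, z up.
- lid (a joint): Angle of the wooden lid (198 from hinge to free edge, 240 wide, 12 mm thick) about the hinge on the far (+x) side of the box: 0 = shut, lying on the box; grows as the lid's front edge rises. A stiff hinge: the lid stays where it is left, and needs a few newtons to move. Most 1.5.
- lid_hinge (a point): Middle of the lid's hinge line, at the level of the lid's underside when shut: in the keeper's frame (100, 0, 110) mm. The hinge runs along the keeper's y.
- lid_edge (a point): Middle of the lid's free (front) edge, on its upper face: 198 mm from the hinge, moves with the lid. x lies in the lid, from free edge to hinge; z is normal to its upper face.
- turnbutton (a joint): Angle of the turnbutton about its vertical screw, counter-clockwise from above positive: 0 = its long arm points straight away from the lid (keeper's -x); +1.57 = along the keeper's -y; -1.57 = along its +y; +3.14 or -3.14 = squarely across the lid (keeper's +x). It turns freely both ways to 4 rad, with slight friction, and stays where it is left.
- button_pivot (a point): Axis of the turnbutton's screw, on top of the front rail: in the keeper's frame (-120, 0, 122) mm. The turnbutton is a black bar 16 mm wide, 14 mm thick, 3 to 17 mm above the rail; its long arm reaches 62 mm from this axis and its tail 18 mm the other way.
- button_knob (a point): Centre of the top of the red round knob on the turnbutton's long arm: 16 mm across, standing 20 mm above the bar (top 37 mm above the rail), 48 mm from the screw's axis.
- jar: Closed amber glass jar with green cap, 68 mm across, 130 mm high, standing beside the keeper on its +y side. Origin: centre of its underside. Leave it standing where it is.
- can: Food can with red label, 74 mm across, 110 mm high, standing beside the keeper on its -y side. Origin: centre of its underside. Leave it standing where it is.

How it is judged:
On the way, in this order (a step that is already met when the one before it is completed fails the run):
1. the lid is shut (within 0.04 rad) while the turnbutton is still clear of it (value of joint lid below 0.04 rad and value of joint turnbutton between -2.2 and 2.2 rad), for 0.2 s.
2. the turnbutton points across the lid, within 0.35 rad of square ((value of joint turnbutton between 2.79 and 3.49 rad or value of joint turnbutton between -3.49 and -2.79 rad)), for 0.2 s.
At the end, for the whole second after the job is handed in: The lid is shut (joint below 0.04 rad), the turnbutton is at rest and points across the lid, within 0.35 rad of square (joint within 0.35 of +3.14 or -3.14) (value of joint lid below 0.04 rad and (value of joint turnbutton between 2.79 and 3.49 rad or value of joint turnbutton between -3.49 and -2.79 rad) and velocity of joint turnbutton between -0.05 and 0.05 rad/s); the robot touches nothing.
It fails at once if the jar or the can is pushed more than 40 mm or tipped over (distance of any of jar, can from where it was at the start of the episode above 0.04 m or angle between any of jar, can's own z axis and vertical above 0.5 rad).
It also fails if it takes over 48 s, if anything falls off the work surface, if the arm or the gripper's body presses on something with over 40 N, if the wrist force passes 120 N, or if a joint passes its speed limit or range.

## Working session

There is one attempt and no reset: what is moved stays moved. The work goes in short steps, Python scripts to look and compute and a tool call to move; the robot and the scene stay as the last step left them, time stands still between calls to the robot, and variables do not carry over. Pictures are saved under pics/ and viewed, at most 10 in all, crops included, and the job is handed in when it is done.

Besides the shell and the picture viewer there is one more tool, called by a JSON object that holds its "fn" and its "kwargs". play_rows: Moves the arm, as the interface text tells. Its arguments: {"type":"object","properties":{"moves":{"type":"array","items":{"type":"array","items":{"type":"array","items":{"type":"number"}}}},"newtons":{"type":"number"}},"required":["moves"]}

```bash
mkdir -p pics; cat > h.py <<'E'
import numpy as np, cv2
from workcell import bot, vision
def cam(n):
    c=vision.read_camera(n); return c
def pts(c):
    d=c["depth"]; v,u=np.indices(d.shape); K=c["K"]
    P=np.stack([(u-K[0,2])/K[0,0]*d,(v-K[1,2])/K[1,1]*d,d],-1)
    return (P-c["t"])@c["R"]
def save(c,n): cv2.imwrite("pics/"+n,c["image"][...,::-1])
E
python3 - <<'E'
from h import *
a=cam("top"); b=cam("side"); 
im=np.vstack([a["image"],b["image"]]); cv2.imwrite("pics/a.png",cv2.resize(im[...,::-1],(480*1,600)))
save(a,"top0.png"); save(b,"side0.png")
np.savez("c0.npz",**{"t_"+k:v for k,v in a.items()},**{"s_"+k:v for k,v in b.items()})
s=bot.read_state(); print(s)
for c in(a,b): print(-c["R"].T@c["t"], c["R"][2])
E
```

```text
{'time': 0.1, 'q': array([ 1.28309015e+00,  2.64678716e-01,  1.60524673e+00,  3.43004972e-05,
        1.27368653e+00, -3.69127341e-02]), 'joint_vel': array([ 6.24994453e-04, -2.50181516e-03, -2.85869019e-03, -4.61746435e-04,
        4.33075044e-05, -1.94002115e-04]), 'joint_torque': array([ 2.65132825e-03, -5.16701996e+01, -3.68597567e+01, -1.01404344e-04,
        6.32130614e-03,  1.47464692e-05]), 'tool_pos': array([0.1673089 , 0.65318866, 0.19748095]), 'tcp_rot': array([-0.39288445, -3.11656589,  0.00312158]), 'wrist_force': array([-0.69056908, -0.28481936, -0.50628933]), 'torque': array([ 0.05321032, -0.05424501,  0.00886952]), 'grip_force': 0.0, 'width': 1.0051200634762558}
[0.53824234 0.02687287 1.03888814] [ 0.08109345  0.02833692 -0.9963036 ]
[1.00841192 0.29098256 0.72983862] [-0.5112752  -0.31976821 -0.79771295]
```

View pics/top0.png

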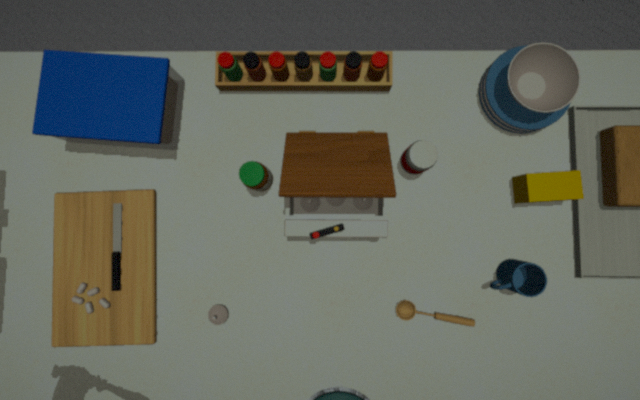

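View pics/side0.png

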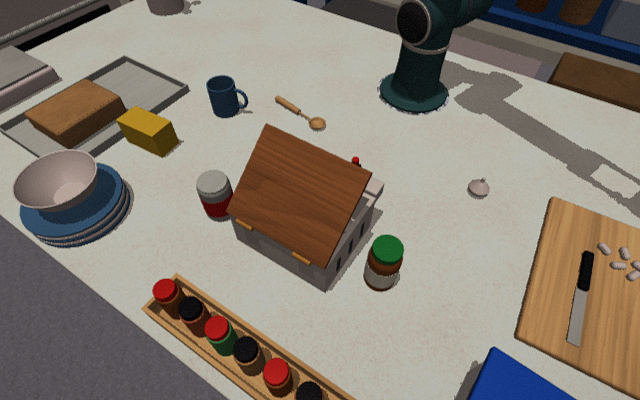

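The top view shows the keeper with its rail at about rows 218–238, columns 285–388. The lid is raised (rows 132–196), and the button lies at about (327,231) with its red knob to the left at (315,235). The green-capped jar is at (254,173) and the can at (420,156). The side view agrees. Now measuring.

```bash
python3 - <<'E'
from h import *
z=np.load("c0.npz"); a={k[2:]:z[k] for k in z.files if k[0]=="t"}; b={k[2:]:z[k] for k in z.files if k[0]=="s"}
P=pts(a); im=a["image"].astype(int)
sub=lambda r0,r1,c0,c1:(slice(r0,r1),slice(c0,c1))
# rail
m=np.zeros(P.shape[:2],bool); m[210:245,275:400]=True
m&=(abs(P[...,2]-.122)<.006)&(im.min(-1)>80)
mm=cv2.morphologyEx(m.astype(np.uint8),cv2.MORPH_OPEN,np.ones((3,3)))>0
q=P[mm]; print("rail n",len(q),"z",np.median(q[:,2]))
r=cv2.minAreaRect((q[:,:2]*1000).astype(np.float32)); print(r, cv2.boxPoints(r))
# lid
hsv=cv2.cvtColor(a["image"],cv2.COLOR_RGB2HSV)
l=np.zeros_like(m); l[125:200,270:405]=True
l&=(hsv[...,1]>100)&(P[...,2]>.1)&(hsv[...,0]<20)
l=cv2.erode(l.astype(np.uint8),np.ones((3,3)))>0
q=P[l]; c=q.mean(0); n=np.linalg.svd(q-c,full_matrices=False)[2][2]; n*=np.sign(n[2])
print("lid c",c,"n",n,"angle",np.arccos(n[2]),"dir yaw",np.degrees(np.arctan2(n[1],n[0])), "min/max",q.min(0),q.max(0))
r=cv2.minAreaRect((q[:,:2]*1000).astype(np.float32)); print(cv2.boxPoints(r))
# knob, button
red=np.zeros_like(m); red[220:245,300:350]=True
rk=red&(im[...,0]>120)&(im[...,1]<70)
bk=red&(im.max(-1)<70)
for nme,k in(("red",rk),("blk",bk)):
    print(nme,k.sum(),np.argwhere(k).mean(0)[::-1],np.median(P[k],0),P[k].max(0))
K=a["K"]
def ray(c,u,v,h):
    d=c["R"].T@np.array([(u-c["K"][0,2])/c["K"][0,0],(v-c["K"][1,2])/c["K"][1,1],1]);o=-c["R"].T@c["t"]
    return o+d*(h-o[2])/d[2]
u,v=np.argwhere(rk).mean(0)[::-1]; print("knob ray",ray(a,u,v,.159))
for nme,(s,lo) in dict(jar=(sub(155,195,235,275),.115),can=(sub(135,180,400,440),.1)).items():
    k=np.zeros_like(m);k[s]=True;k&=P[...,2]>lo; print(nme,k.sum(),P[k].mean(0),P[k].min(0),P[k].max(0))
cv2.imwrite("pics/crop.png",cv2.resize(a["image"][110:260,220:460,::-1],(768,480),interpolation=cv2.INTER_CUBIC))
E
```

```text
rail n 1507 z 0.1219179644513422
((520.5088500976562, 11.795318603515625), (39.463462829589844, 237.2488250732422), 0.6039057970046997) [[ 499.52792  130.20517]
 [ 502.02853 -107.03047]
 [ 541.48975 -106.61453]
 [ 538.98914  130.62111]]
lid c [0.65802037 0.01211831 0.19270254] n [ 0.85330668 -0.00204621  0.52140533] angle 1.0222992800222774 dir yaw -0.1373936863617589 min/max [ 0.53824234 -0.10302561  0.11808525] [0.74611983 0.12807798 1.03888814]
[[ 538.0017   127.90844]
 [ 538.5525  -103.3188 ]
 [ 746.2439  -102.82404]
 [ 745.6931   128.4032 ]]
red 15 [315.4 234.6] [0.50428205 0.05872466 0.15927234] [0.5086265  0.06098924 0.16340601]
blk 157 [327.89171975 230.78343949] [0.51291116 0.03005294 0.13897846] [0.52898343 0.07755845 0.1426508 ]
knob ray [0.50508674 0.05786698 0.159     ]
jar 524 [0.6439976  0.20846585 0.13990685] [0.53824234 0.02687287 0.11592387] [0.67395634 0.23988938 1.03888814]
can 697 [ 0.69389945 -0.1888485   0.12040728] [ 0.53824234 -0.22708312  0.10008627] [0.73138483 0.02687287 1.03888814]
```

View pics/crop.png

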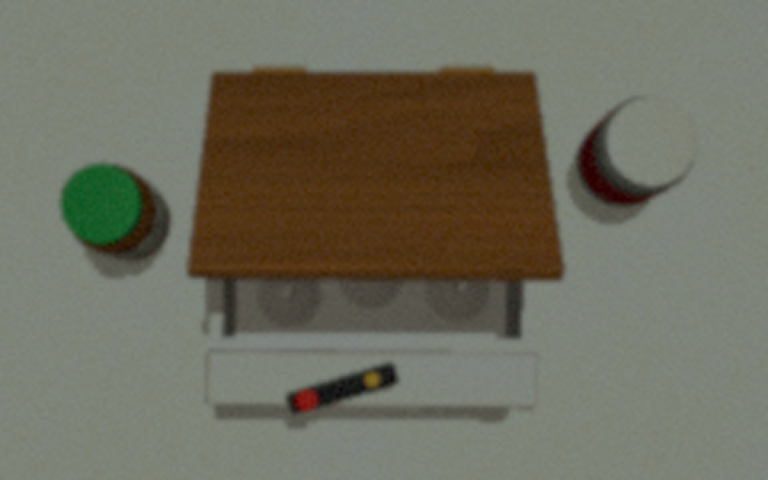

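The rail (39.5 × 237 mm, z 0.122) and the knob (48.6 mm from the pivot) match the given sizes. The button is at about -1.25 rad, so it should go round via +y to +x. I'll redo the lid fit without the empty-depth pixels and work out the first move.

```bash
cat >> h.py <<'E'
from scipy.spatial.transform import Rotation as Ro
def to(target,yaw=None):
    """tool-frame shift (fraction of 0.1 m) and turn about z (fraction of .5 rad) to a target; yaw = direction of tool y"""
    s=bot.read_state(); R=Ro.from_rotvec(s["tcp_rot"]).as_matrix()
    if yaw is not None:
        d=np.array([np.cos(yaw),np.sin(yaw),0]); c=R.T@d; t=np.arctan2(-c[0],c[1])
        t2=t-np.pi*np.sign(t); print("turn z rad",t.round(3),"or",t2.round(3),"q6",s["q"][5].round(3))
    print("t",round(s["time"],2),"pos",s["tool_pos"].round(4),"toolx",R[:,0].round(3),"tooly",R[:,1].round(3),"z",R[:,2].round(3),"F",s["wrist_force"].round(1),"w",round(s["width"],2))
    print("shift",(R.T@(np.array(target)-s["tool_pos"])/.1).round(3))
E
python3 - <<'E'
from h import *
z=np.load("c0.npz")
for p,s in(("t_",np.s_[135:195,283:392]),("s_",np.s_[130:260,235:370])):
    a={k[2:]:z[k] for k in z.files if k[:2]==p}; P=pts(a); hsv=cv2.cvtColor(a["image"],cv2.COLOR_RGB2HSV)
    l=np.zeros(P.shape[:2],bool); l[s]=True
    l&=(hsv[...,1]>100)&(P[...,2]>.11)&(P[...,2]<.4)&(hsv[...,0]<20)&(a["depth"]>.1)&(hsv[...,2]>30)
    l=cv2.erode(l.astype(np.uint8),np.ones((3,3)))>0
    q=P[l]; c=np.median(q,0); n=np.linalg.svd(q-c,full_matrices=False)[2][2]; n*=np.sign(n[2])
    print(len(q),c,n,"ang",np.arccos(n[2]),q.min(0),q.max(0))
to([.62,.012,.4],np.radians(-36))
E
```

```text
5841 [0.65691406 0.01348802 0.1908145 ] [0.61943289 0.00326085 0.78504284] ang 0.6680310440428426 [ 0.59166937 -0.10296098  0.12710247] [0.7348444  0.12793111 0.24488382]
10850 [0.66663873 0.02564122 0.18402103] [0.61279964 0.00480653 0.7902237 ] ang 0.6596223760783082 [ 0.50364704 -0.10270744  0.11504161] [0.75024883 0.13296838 0.24373427]
turn z rad 1.948 or -1.193 q6 -0.037
t 0.1 pos [0.1673 0.6532 0.1975] toolx [-0.969  0.248  0.   ] tooly [ 0.248  0.969 -0.002] z [-0.001 -0.002 -1.   ] F [-0.7 -0.3 -0.5] w 1.01
shift [-5.976 -5.092 -2.016]
```

{"fn": "play_rows", "kwargs": {"moves": [[[0,0,0.24,0,0,-0.4,0],[0,0,0.24,0,0,-0.4,0],[0,0,0.24,0,0,-0.4,0],[0,0,0.24,0,0,-0.4,0],[0,0,0.24,0,0,-0.4,0]]], "newtons": 20}}

```text
time: 0.52
tool_pos: [0.1674, 0.6533, 0.3998]
tcp_rot: [1.305, 2.858, -0.002]
wrist_force: [1.0, 1.3, -1.0]
width: 0.298
grip_force: 0.0
```

{"fn": "play_rows", "kwargs": {"moves": [[[0,0,0.24,0,0,0,0],[0,0,0.24,0,0,0,0],[0,0,0.24,0,0,0,0],[0,0,0.24,0,0,0,0],[0,0,0.24,0,0,0,0]]]}}

```text
time: 0.93
tool_pos: [0.1675, 0.6537, 0.398]
tcp_rot: [2.091, 2.344, -0.002]
wrist_force: [0.1, 0.2, 0.3]
width: -0.004
grip_force: 0.0
```

{"fn": "play_rows", "kwargs": {"moves": [[[0,0,0.24,0,0,0,0],[0,0,0.24,0,0,0,0],[0,0,0.24,0,0,0,0],[0,0,0.24,0,0,0,0],[0,0,0.24,0,0,0,0]]]}}

```text
time: 1.35
tool_pos: [0.1674, 0.6537, 0.3978]
tcp_rot: [2.69, 1.621, -0.002]
wrist_force: [-0.5, 0.5, -1.4]
width: -0.001
grip_force: 0.0
```

```bash
python3 -c "
from h import *
to([.61,.012,.4],np.radians(-36))"
```

```text
turn z rad 0.142 or -2.999 q6 1.769
t 1.35 pos [0.1674 0.6537 0.3978] toolx [ 0.467  0.884 -0.001] tooly [ 0.884 -0.467  0.   ] z [-0.    -0.001 -1.   ] F [-0.5  0.5 -1.4] w -0.0
shift [-3.607  6.91  -0.015]
```

{"fn": "play_rows", "kwargs": {"moves": [[[0,0,0.24,0,0,0,0],[0,0,0.04,0,0,0,0]]]}}

```text
time: 1.52
tool_pos: [0.1675, 0.6536, 0.3979]
tcp_rot: [2.795, 1.432, -0.001]
wrist_force: [-0.2, -0.0, 0.2]
width: 0.001
grip_force: 0.0
```

```bash
python3 -c "
from h import *
to([.61,.012,.4],np.radians(-36))"
```

```text
turn z rad 0.005 or -3.137 q6 1.907
t 1.52 pos [0.1675 0.6536 0.3979] toolx [ 0.584  0.812 -0.001] tooly [ 0.812 -0.584  0.   ] z [-0.    -0.001 -1.   ] F [-0.2 -0.   0.2] w 0.0
shift [-2.625  7.339 -0.014]
```

{"fn": "play_rows", "kwargs": {"moves": [[[0,0,0,-0.13,0.367,0,0],[0,0,0,-0.13,0.367,0,0],[0,0,0,-0.13,0.367,0,0],[0,0,0,-0.13,0.367,0,0],[0,0,0,-0.13,0.367,0,0]]]}}

```text
time: 1.93
tool_pos: [0.2796, 0.4927, 0.3982]
tcp_rot: [2.79, 1.443, -0.001]
wrist_force: [0.9, 0.4, 0.3]
width: 0.004
grip_force: 0.0
```

{"fn": "play_rows", "kwargs": {"moves": [[[0,0,0,-0.13,0.367,0,0],[0,0,0,-0.13,0.367,0,0],[0,0,0,-0.13,0.367,0,0],[0,0,0,-0.13,0.367,0,0],[0,0,0,-0.13,0.367,0,0]]]}}

```text
time: 2.35
tool_pos: [0.3912, 0.3331, 0.3985]
tcp_rot: [-2.791, -1.442, -0.0]
wrist_force: [0.8, 0.5, 0.6]
width: -0.003
grip_force: 0.0
```

{"fn": "play_rows", "kwargs": {"moves": [[[0,0,0,-0.13,0.367,0,0],[0,0,0,-0.13,0.367,0,0],[0,0,0,-0.13,0.367,0,0],[0,0,0,-0.13,0.367,0,0],[0,0,0,-0.13,0.367,0,0]]]}}

```text
time: 2.77
tool_pos: [0.5028, 0.1735, 0.3986]
tcp_rot: [-2.791, -1.442, -0.0]
wrist_force: [0.7, 1.1, 0.2]
width: 0.001
grip_force: 0.0
```

{"fn": "play_rows", "kwargs": {"moves": [[[0,0,0,-0.13,0.367,0,0],[0,0,0,-0.13,0.367,0,0],[0,0,0,-0.13,0.367,0,0],[0,0,0,-0.13,0.367,0,0],[0,0,0,-0.13,0.367,0,0]]]}}

```text
time: 3.18
tool_pos: [0.6145, 0.0139, 0.3984]
tcp_rot: [-2.791, -1.441, 0.0]
wrist_force: [0.6, 0.8, -0.6]
width: 0.002
grip_force: 0.0
```

```bash
python3 -c "
from h import *
to([.61,.012,.25],np.radians(-36))"
```

```text
turn z rad 0.011 or -3.131 q6 0.599
t 3.18 pos [0.6145 0.0139 0.3984] toolx [ 0.579  0.815 -0.   ] tooly [ 0.815 -0.579 -0.   ] z [-0.  0. -1.] F [ 0.6  0.8 -0.6] w 0.0
shift [-0.042 -0.025  1.484]
```

{"fn": "play_rows", "kwargs": {"moves": [[[0,0,0,0,0,0.4,0],[0,0,0,0,0,0.4,0],[0,0,0,0,0,0.4,0],[0,0,0,0,0,0.3,0],[0,0,0,0,0,0.1,0]]]}}

```text
time: 3.6
tool_pos: [0.6098, 0.0156, 0.2314]
tcp_rot: [-2.787, -1.438, 0.015]
wrist_force: [-1.4, 0.3, -0.2]
width: -0.0
grip_force: 0.0
```

{"fn": "play_rows", "kwargs": {"moves": [[[0,0,0,0,0,0.1,0],[0,0,0,0,0,0.1,0],[0,0,0,0,0,0.1,0],[0,0,0,0,0,0.1,0],[0,0,0,0,0,0.1,0]]]}}

```text
time: 4.02
tool_pos: [0.6153, 0.0159, 0.19]
tcp_rot: [2.791, 1.438, 0.005]
wrist_force: [-0.3, -1.1, 2.4]
width: -0.003
grip_force: 1.0
```

```bash
python3 -c "
from h import *
to([.61,.012,.122])
save(cam('side'),'s1.png')"
```

```text
t 4.02 pos [0.6153 0.0159 0.19  ] toolx [0.581 0.814 0.002] tooly [ 0.814 -0.581  0.003] z [ 0.004 -0.    -1.   ] F [-0.3 -1.1  2.4] w -0.0
shift [-0.064 -0.023  0.68 ]
```

View pics/s1.png

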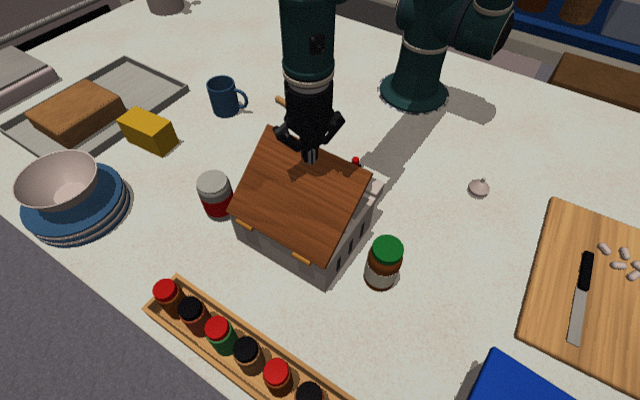

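The fingers are on the lid at about (312,157) near its front edge, and the lid is moving down under light force. Continuing to press.

{"fn": "play_rows", "kwargs": {"moves": [[[0,0,0,0,0,0.1,0],[0,0,0,0,0,0.1,0],[0,0,0,0,0,0.1,0],[0,0,0,0,0,0.1,0]]]}}

```text
time: 4.4
tool_pos: [0.6138, 0.0158, 0.148]
tcp_rot: [2.793, 1.438, 0.0]
wrist_force: [-0.6, -0.8, 3.4]
width: 0.003
grip_force: 1.1
```

{"fn": "play_rows", "kwargs": {"moves": [[[0,0,0,0,0,0.07,0],[0,0,0,0,0,0.07,0],[0,0,0,0,0,0.05,0],[0,0,0,0,0,0.04,0]]]}}

```text
time: 4.73
tool_pos: [0.6133, 0.0158, 0.1247]
tcp_rot: [-2.793, -1.438, 0.002]
wrist_force: [-1.1, -0.0, 2.7]
width: 0.001
grip_force: 1.1
```

{"fn": "play_rows", "kwargs": {"moves": [[[0,0,0,0,0,0.03,0],[0,0,0,0,0,0.02,0],[0,0,0,0,0,0,0],[0,0,0,0,0,0,0]]]}}

```text
time: 5.07
tool_pos: [0.614, 0.0158, 0.1206]
tcp_rot: [2.793, 1.438, 0.0]
wrist_force: [0.2, -0.0, 0.2]
width: -0.001
grip_force: 0.0
```

{"fn": "play_rows", "kwargs": {"moves": [[[0,0,0,0,0,0.02,0],[0,0,0,0,0,0.01,0],[0,0,0,0,0,0,0]]]}}

```text
time: 5.32
tool_pos: [0.6138, 0.0158, 0.1177]
tcp_rot: [2.793, 1.438, 0.0]
wrist_force: [-0.8, -0.2, 1.1]
width: -0.002
grip_force: 0.7
```

```bash
python3 -c "
from h import *
to([.61,.012,.3])
c=cam('side');save(c,'s2.png');P=pts(c);hsv=cv2.cvtColor(c['image'],cv2.COLOR_RGB2HSV)
l=np.zeros(P.shape[:2],bool); l[150:260,240:370]=1
l&=(hsv[...,1]>100)&(P[...,2]>.11)&(P[...,2]<.16)&(hsv[...,0]<20)&(c['depth']>.1)
l=cv2.erode(l.astype(np.uint8),np.ones((5,5)))>0
q=P[l];m=np.median(q,0);n=np.linalg.svd(q-m,full_matrices=False)[2][2];print(len(q),m,n*np.sign(n[2]))"
```

```text
t 5.32 pos [0.6138 0.0158 0.1177] toolx [0.581 0.814 0.   ] tooly [ 0.814 -0.581  0.   ] z [ 0. -0. -1.] F [-0.8 -0.2  1.1] w -0.0
shift [-0.053 -0.009 -1.823]
6608 [0.67202819 0.03455443 0.1385103 ] [0.20761899 0.00183338 0.97820805]
```

View pics/s2.png

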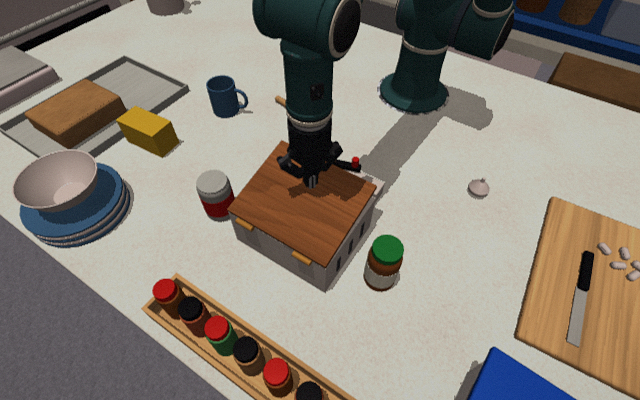

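The lid at rows 145–260 is still slightly raised, by about 0.2 rad from its fitted plane, although the tip reads z 0.118. I'll check the real fingertip position against the image.

```bash
python3 -c "
from h import *
s=bot.read_state();print(s['wrist_force'],s['time'])
c=cam('side');P=pts(c)
X=s['tool_pos']
for d in (0,.02,.03,.05):
    x=c['K']@(c['R']@(X+[0,0,d])+c['t']);print(d,x[:2]/x[2])
print('depthpts near tip col 312');
for v in range(160,200,3): print(v,P[v,312].round(4),c['image'][v,312])
w=cam('wrist');save(w,'w2.png')
i=cv2.resize(c['image'][130:270,220:400,::-1],(720,560),interpolation=cv2.INTER_CUBIC);cv2.imwrite('pics/s2c.png',i)"
```

```text
[-0.46655114  0.4748307   0.80448908] 5.3667
0 [310.47215162 195.12189595]
0.02 [310.35117332 189.19309624]
0.03 [310.28876444 186.13461609]
0.05 [310.15989976 179.81932745]
depthpts near tip col 312
160 [0.6195 0.0247 0.2355] [5 3 0]
163 [0.6126 0.0199 0.2184] [15  5  7]
166 [0.6081 0.0168 0.2041] [ 9 10  9]
169 [0.612  0.0193 0.2006] [18 16 15]
172 [0.6165 0.0223 0.1979] [ 9  8 12]
175 [0.6168 0.0225 0.1895] [28 30 26]
178 [0.6211 0.0253 0.1864] [17 14 14]
181 [0.6194 0.024  0.1748] [12 15 12]
184 [0.6211 0.0251 0.168 ] [11  9 10]
187 [0.6191 0.0236 0.1555] [18 19 17]
190 [0.6208 0.0247 0.1484] [71 40 20]
193 [0.6262 0.0283 0.1467] [70 41 22]
196 [0.6324 0.0324 0.1463] [129  73  42]
199 [0.6388 0.0367 0.1463] [130  74  38]
```

View pics/s2c.png

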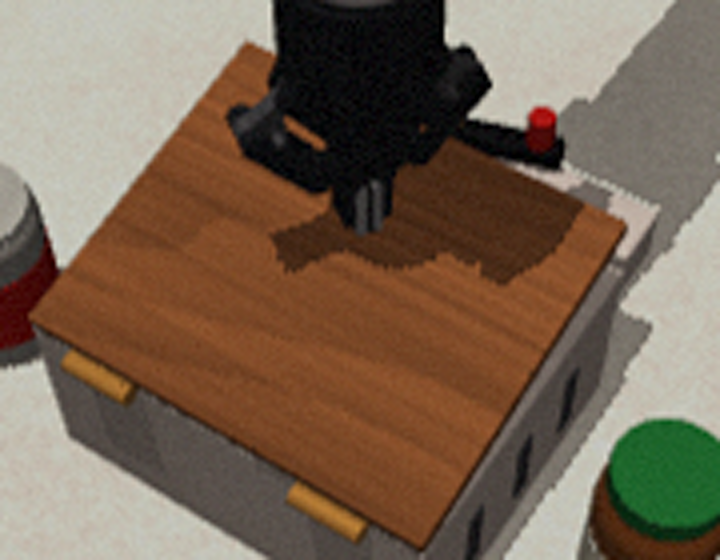

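The fingers end at about row 188, at z ≈ 0.148, so the real tips are some 30 mm above the reported TCP; x and y agree. The lid is still 0.2 rad open, so I'll press on and watch the force.

{"fn": "play_rows", "kwargs": {"moves": [[[0,0,0,0,0,0.06,0],[0,0,0,0,0,0.05,0],[0,0,0,0,0,0.05,0],[0,0,0,0,0,0.04,0]]]}}

```text
time: 5.8
tool_pos: [0.6131, 0.0158, 0.0966]
tcp_rot: [-2.793, -1.438, 0.002]
wrist_force: [-1.3, -0.7, 2.3]
width: 0.0
grip_force: 1.1
```

{"fn": "play_rows", "kwargs": {"moves": [[[0,0,0,0,0,0.02,0],[0,0,0,0,0,0.02,0],[0,0,0,0,0,0.01,0]]]}}

```text
time: 6.05
tool_pos: [0.6135, 0.0158, 0.0921]
tcp_rot: [-2.793, -1.438, 0.001]
wrist_force: [-1.5, 0.2, 1.9]
width: 0.002
grip_force: 1.1
```

{"fn": "play_rows", "kwargs": {"moves": [[[0,0,0,0,0,0.01,0],[0,0,0,0,0,0.01,0],[0,0,0,0,0,0,0]]]}}

```text
time: 6.3
tool_pos: [0.614, 0.0158, 0.0906]
tcp_rot: [2.793, 1.438, 0.001]
wrist_force: [0.1, 0.2, 0.0]
width: 0.003
grip_force: 0.1
```

{"fn": "play_rows", "kwargs": {"moves": [[[0,0,0,0,0,0.02,0],[0,0,0,0,0,0,0]]]}}

```text
time: 6.47
tool_pos: [0.6144, 0.0158, 0.0894]
tcp_rot: [2.793, 1.438, 0.002]
wrist_force: [-1.8, -0.1, 4.5]
width: 0.0
grip_force: 2.3
```

{"fn": "play_rows", "kwargs": {"moves": [[[0,0,0,0,0,0.02,0],[0,0,0,0,0,0,0]]]}}

```text
time: 6.63
tool_pos: [0.6145, 0.0158, 0.0894]
tcp_rot: [2.793, 1.438, 0.002]
wrist_force: [-5.4, -0.3, 13.0]
width: 0.001
grip_force: 6.8
```

{"fn": "play_rows", "kwargs": {"moves": [[[0,0,0,0,0,0.02,0],[0,0,0,0,0,0,0]]]}}

```text
time: 6.8
tool_pos: [0.6146, 0.0158, 0.0893]
tcp_rot: [2.792, 1.438, 0.002]
wrist_force: [-10.9, 0.1, 22.9]
width: 0.005
grip_force: 11.3
```

```bash
cat >> h.py <<'E'
def lid():
    c=cam('side');P=pts(c);hsv=cv2.cvtColor(c['image'],cv2.COLOR_RGB2HSV)
    l=np.zeros(P.shape[:2],bool); l[150:275,240:370]=1
    l&=(hsv[...,1]>100)&(P[...,2]>.117)&(P[...,2]<.16)&(hsv[...,0]<20)&(c['depth']>.1)
    l=cv2.erode(l.astype(np.uint8),np.ones((5,5)))>0
    q=P[l];A=np.c_[q[:,:2],np.ones(len(q))];k=np.linalg.lstsq(A,q[:,2],rcond=None)[0]
    r=abs(A@k-q[:,2])<.004;k=np.linalg.lstsq(A[r],q[r,2],rcond=None)[0]
    print("lid angle",-np.arctan(k[0]),"slope y",k[1],"z at x=.56,.73",k@[.56,.02,1],k@[.73,.02,1],r.sum())
E
python3 -c "
from h import *
to([.614,.012,.3]);lid()"
```

```text
t 6.8 pos [0.6146 0.0158 0.0893] toolx [0.581 0.814 0.001] tooly [ 0.814 -0.581  0.001] z [ 0.002 -0.    -1.   ] F [-10.9   0.1  22.9] w 0.0
shift [-0.032  0.02  -2.107]
lid angle -0.0005473980339322131 slope y -0.0020144073745546887 z at x=.56,.73 0.12407720217059755 0.12417025984566077 5973
```

The lid is shut: its fitted plane is level at z ≈ 0.124, and the force rose to 23 N at the stop. Lifting now and re-measuring the knob.

{"fn": "play_rows", "kwargs": {"moves": [[[0,0,0,0,0,-0.1,0],[0,0,0,0,0,-0.3,30],[0,0,0,0,0,-0.4,30],[0,0,0,0,0,-0.4,30],[0,0,0,0,0,-0.3,30]]]}}

```text
time: 7.27
tool_pos: [0.615, 0.0158, 0.2381]
tcp_rot: [2.792, 1.437, 0.005]
wrist_force: [-0.0, 0.8, 1.1]
width: 0.351
grip_force: 0.0
```

```bash
cat >> h.py <<'E'
def knob():
    for n,(r0,r1,c0,c1) in dict(top=(190,250,280,390),side=(130,220,270,400)).items():
        c=cam(n); im=c["image"].astype(int); P=pts(c)
        m=np.zeros(im.shape[:2],bool); m[r0:r1,c0:c1]=1
        m&=(im[...,0]>100)&(im[...,1]<60)&(im[...,2]<60)&(c["depth"]>.1)&(P[...,2]>.13)&(P[...,2]<.17)
        if m.sum()<4: print(n,"none",m.sum()); continue
        q=P[m]; t=q[q[:,2]>.152] if (q[:,2]>.152).any() else q
        k=np.median(t,0); d=k[:2]-[.5205,.0118]
        a=np.arctan2(d[1],d[0])  # 0 = across lid
        print(n,m.sum(),k.round(4),"r",np.hypot(*d).round(4),"joint",(-np.pi+a).round(3))
E
python3 -c "
from h import *
to([.505,.058,.26]);lid();knob()"
```

```text
t 7.27 pos [0.615  0.0158 0.2381] toolx [0.581 0.814 0.002] tooly [ 0.814 -0.581  0.003] z [ 0.004 -0.    -1.   ] F [-0.   0.8  1.1] w 0.35
shift [-0.295 -1.14  -0.223]
lid angle -2.19623986770201e-05 slope y -0.0013378271181425094 z at x=.56,.73 0.12417611331320202 0.12417984692097771 6873
top 26 [0.5042 0.0576 0.1597] r 0.0486 joint -1.229
side 16 [0.5045 0.0594 0.1602] r 0.0502 joint -1.247
```

{"fn": "play_rows", "kwargs": {"moves": [[[0,0,0,-0.074,-0.288,0,30],[0,0,0,-0.074,-0.288,0,30],[0,0,0,-0.074,-0.288,0,30],[0,0,0,-0.074,-0.288,0,30],[0,0,0,0,0,0.2,30]]]}}

```text
time: 7.83
tool_pos: [0.5006, 0.0602, 0.2164]
tcp_rot: [-2.792, -1.44, -0.004]
wrist_force: [1.0, -0.6, 0.7]
width: 0.35
grip_force: 0.0
```

{"fn": "play_rows", "kwargs": {"moves": [[[0,0,0,0,0,0.3,30],[0,0,0,0,0,0.3,30],[0,0,0,0,0,0.15,30],[0,0,0,0,0,0,30]]]}}

```text
time: 8.17
tool_pos: [0.4977, 0.0583, 0.1332]
tcp_rot: [-2.789, -1.436, 0.016]
wrist_force: [-0.8, 0.8, -1.0]
width: 0.352
grip_force: 0.0
```

```bash
python3 -c "
from h import *
to([.5045,.0585,.11])
c=cam('side');w=cam('wrist')
i=np.hstack([cv2.resize(c['image'][70:220,260:440],(480,400),interpolation=cv2.INTER_CUBIC),cv2.resize(w['image'],(320,200)).repeat(2,0)])
cv2.imwrite('pics/k1.png',i[...,::-1])
P=pts(c)
for u in (345,350,356,362,367): 
  col=[(v,P[v,u].round(3).tolist()) for v in range(140,166,4)];print(u,col)"
```

```text
t 8.17 pos [0.4977 0.0583 0.1332] toolx [ 0.581  0.814 -0.007] tooly [ 0.814 -0.581 -0.009] z [-0.011 -0.001 -1.   ] F [-0.8  0.8 -1. ] w 0.35
shift [0.042 0.056 0.231]
345 [(140, [0.527, 0.042, 0.222]), (144, [0.535, 0.047, 0.221]), (148, [0.518, 0.039, 0.191]), (152, [0.52, 0.041, 0.182]), (156, [0.373, -0.034, 0.002]), (160, [0.386, -0.026, 0.002]), (164, [0.514, 0.04, 0.14])]
350 [(140, [0.525, 0.052, 0.226]), (144, [0.526, 0.053, 0.216]), (148, [0.519, 0.051, 0.199]), (152, [1.008, 0.291, 0.73]), (156, [0.521, 0.054, 0.178]), (160, [0.38, -0.014, 0.003]), (164, [0.508, 0.049, 0.139])]
356 [(140, [0.302, -0.039, 0.004]), (144, [0.316, -0.031, 0.003]), (148, [0.33, -0.023, 0.004]), (152, [0.343, -0.016, 0.002]), (156, [0.498, 0.057, 0.16]), (160, [0.509, 0.063, 0.161]), (164, [0.509, 0.064, 0.149])]
362 [(140, [0.291, -0.025, 0.002]), (144, [0.481, 0.06, 0.184]), (148, [0.482, 0.061, 0.173]), (152, [0.332, -0.002, 0.001]), (156, [0.346, 0.005, 0.001]), (160, [0.361, 0.013, 0.003]), (164, [0.373, 0.02, 0.001])]
367 [(140, [0.488, 0.073, 0.207]), (144, [0.492, 0.076, 0.201]), (148, [0.49, 0.076, 0.188]), (152, [0.489, 0.077, 0.177]), (156, [0.34, 0.017, 0.003]), (160, [0.351, 0.024, 0.0]), (164, [0.366, 0.032, 0.002])]
```

View pics/k1.png

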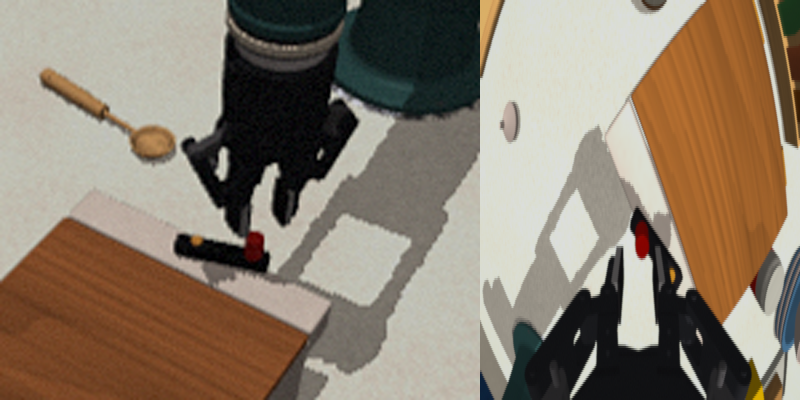

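The fingers straddle the knob in the side crop at (255,245), with their tips around z 0.172. I'll lower them until the tips are just above the bar.

{"fn": "play_rows", "kwargs": {"moves": [[[0,0,0,0,0,0,30],[0,0,0,0,0,0,30]]]}}

```text
time: 8.43
tool_pos: [0.5043, 0.0587, 0.1412]
tcp_rot: [2.792, 1.437, 0.004]
wrist_force: [0.3, -0.2, -0.3]
width: 0.353
grip_force: 0.0
```

```bash
python3 -c "
from h import *
to([.5045,.0585,.105])"
```

```text
t 8.43 pos [0.5043 0.0587 0.1412] toolx [0.581 0.814 0.002] tooly [ 0.814 -0.581  0.002] z [ 0.003  0.    -1.   ] F [ 0.3 -0.2 -0.3] w 0.35
shift [-0.001  0.002  0.362]
```

{"fn": "play_rows", "kwargs": {"moves": [[[0,0,0,0,0,0.1,30],[0,0,0,0,0,0.1,30],[0,0,0,0,0,0.08,30],[0,0,0,0,0,0,30],[0,0,0,0,0,0,30]]]}}

```text
time: 8.85
tool_pos: [0.5018, 0.0586, 0.1104]
tcp_rot: [-2.792, -1.437, 0.004]
wrist_force: [-0.2, 0.6, -0.1]
width: 0.349
grip_force: 0.0
```

```bash
python3 -c "
from h import *
to([.5045,.0585,.105])
c=cam('side');P=pts(c);im=c['image'].astype(int)
x=c['K']@(c['R']@np.array([.5045,.0585,.15])+c['t']);print(x[:2]/x[2])
m=(im.max(-1)<50)&(abs(P[...,0]-.5045)<.05)&(abs(P[...,1]-.0585)<.05)&(P[...,2]>.1445)&(P[...,2]<.2)
for u in range(330,380,3):
  v=np.where(m[:,u])[0]
  if len(v): print(u,v[-1],P[v[-1],u].round(4))
cv2.imwrite('pics/k2.png',cv2.resize(c['image'][110:190,310:410,::-1],(750,600),interpolation=cv2.INTER_CUBIC))"
```

```text
t 8.85 pos [0.5018 0.0586 0.1104] toolx [ 0.581  0.814 -0.002] tooly [ 0.814 -0.581 -0.002] z [-0.002 -0.    -1.   ] F [-0.2  0.6 -0.1] w 0.35
shift [0.015 0.022 0.054]
[354.73688125 161.46150727]
342 155 [0.5404 0.045  0.1928]
345 164 [0.5282 0.0475 0.1566]
348 164 [0.5215 0.0513 0.1529]
351 165 [0.5208 0.0583 0.1533]
360 156 [0.4829 0.0596 0.149 ]
363 161 [0.4939 0.0731 0.1506]
366 161 [0.4896 0.0782 0.1499]
369 155 [0.4823 0.08   0.1632]
372 146 [0.4788 0.082  0.1882]
375 145 [0.4778 0.0878 0.1934]
378 145 [0.4747 0.0932 0.1938]
```

View pics/k2.png

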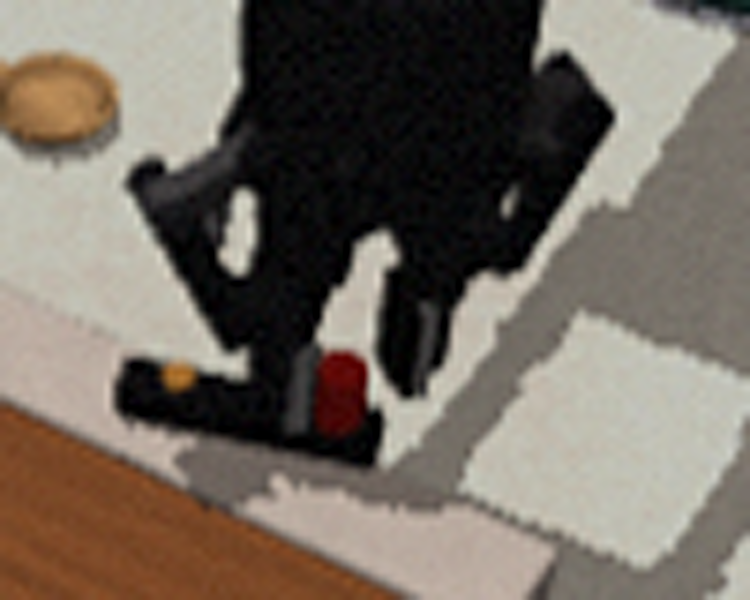

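The tips are at z ≈ 0.150 on either side of the red knob, at (340,390) in the crop. I'll lower 6 mm, close to a loose 21 mm cage, then follow the arc.

{"fn": "play_rows", "kwargs": {"moves": [[[0,0,0,0,0,0.03,21],[0,0,0,0,0,0.03,21],[0,0,0,0,0,0,21],[0,0,0,0,0,0,21]]]}}

```text
time: 9.23
tool_pos: [0.5038, 0.0587, 0.1064]
tcp_rot: [2.793, 1.438, 0.003]
wrist_force: [0.3, 0.2, 2.6]
width: 0.245
grip_force: 1.4
```

{"fn": "play_rows", "kwargs": {"moves": [[[0,0,0,0.042,0.033,0,21],[0,0,0,0.036,0.036,0,21],[0,0,0,0.031,0.039,0,21],[0,0,0,0.028,0.042,0,21],[0,0,0,0.023,0.045,0,21]]]}}

```text
time: 9.65
tool_pos: [0.5287, 0.0601, 0.1061]
tcp_rot: [2.793, 1.438, -0.0]
wrist_force: [-2.6, -2.0, 5.9]
width: 0.248
grip_force: 2.8
```

```bash
python3 -c "
from h import *
to([.5205,.0118,.105]);knob()"
```

```text
t 9.65 pos [0.5287 0.0601 0.1061] toolx [ 0.581  0.814 -0.   ] tooly [ 0.814 -0.581  0.   ] z [ 0.    -0.001 -1.   ] F [-2.6 -2.   5.9] w 0.25
shift [-0.441  0.214  0.012]
top none 0
side none 2
```

A vertical force of 6 N means the tips graze the bar, so I'll raise 4 mm and carry on round.

{"fn": "play_rows", "kwargs": {"moves": [[[0,0,0,0,0,-0.04,21],[0,0,0,0,0,0,21],[0,0,0,0.018,0.047,0,21],[0,0,0,0.013,0.048,0,21],[0,0,0,0.007,0.05,0,21]]]}}

```text
time: 10.17
tool_pos: [0.542, 0.0555, 0.1092]
tcp_rot: [-2.792, -1.437, 0.001]
wrist_force: [-0.2, 1.7, -0.5]
width: 0.245
grip_force: 0.7
```

```bash
python3 -c "
from h import *
to([.5205,.0118,.105]);knob()
c=cam('side');cv2.imwrite('pics/k3.png',cv2.resize(c['image'][100:200,290:415,::-1],(750,600),interpolation=cv2.INTER_CUBIC))"
```

```text
t 10.17 pos [0.542  0.0555 0.1092] toolx [0.581 0.814 0.   ] tooly [ 0.814 -0.581 -0.001] z [-0.001  0.001 -1.   ] F [-0.2  1.7 -0.5] w 0.25
shift [-0.48   0.079  0.042]
top none 0
side 4 [0.5416 0.0592 0.1612] r 0.0519 joint -1.99
```

View pics/k3.png

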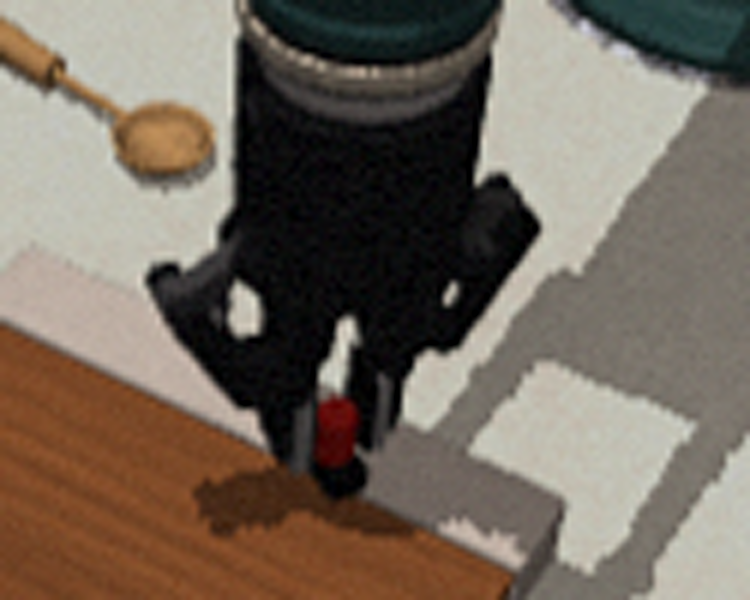

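The red knob sits between the fingers at (335,430) in the crop, and the button has turned to about -2.0 rad as planned. Continuing along the arc.

{"fn": "play_rows", "kwargs": {"moves": [[[0,0,0,0.003,0.05,0,21],[0,0,0,-0.003,0.05,0,21],[0,0,0,-0.007,0.05,0,21],[0,0,0,-0.013,0.048,0,21],[0,0,0,-0.018,0.047,0,21]]]}}

```text
time: 10.73
tool_pos: [0.5603, 0.0372, 0.1097]
tcp_rot: [2.793, 1.438, 0.0]
wrist_force: [0.4, 1.1, -0.6]
width: 0.246
grip_force: 0.5
```

{"fn": "play_rows", "kwargs": {"moves": [[[0,0,0,-0.023,0.045,0,21],[0,0,0,-0.028,0.042,0,21],[0,0,0,-0.031,0.039,0,21],[0,0,0,0,0,0,21]]]}}

```text
time: 11.07
tool_pos: [0.5656, 0.0225, 0.1097]
tcp_rot: [2.793, 1.437, -0.0]
wrist_force: [0.2, -0.1, -0.1]
width: 0.247
grip_force: 0.0
```

{"fn": "play_rows", "kwargs": {"moves": [[[0,0,0,-0.036,0.036,0,21],[0,0,0,-0.039,0.031,0,21],[0,0,0,-0.028,0.019,0,21],[0,0,0,0,0,0,21],[0,0,0,0,0,0,21]]]}}

```text
time: 11.48
tool_pos: [0.5663, 0.0099, 0.1097]
tcp_rot: [2.793, 1.437, 0.0]
wrist_force: [0.3, 0.1, -0.1]
width: 0.248
grip_force: 0.0
```

```bash
python3 -c "
from h import *
to([.5685,.0118,.109]);knob()"
```

```text
t 11.48 pos [0.5663 0.0099 0.1097] toolx [ 0.581  0.814 -0.   ] tooly [ 0.814 -0.581  0.   ] z [ 0. -0. -1.] F [ 0.3  0.1 -0.1] w 0.25
shift [0.028 0.006 0.007]
top none 0
side none 1
```

{"fn": "play_rows", "kwargs": {"moves": [[[0,0,0,0,0,-0.1,21],[0,0,0,0,0,-0.2,21],[0,0,0,0,0,-0.4,21],[0,0,0,0,0,-0.4,21],[0,0,0,0,0,-0.4,21]]]}}

```text
time: 12.0
tool_pos: [0.5657, 0.0104, 0.2617]
tcp_rot: [-2.793, -1.438, 0.001]
wrist_force: [0.2, 0.1, 0.1]
width: 0.244
grip_force: 0.0
```

{"fn": "play_rows", "kwargs": {"moves": [[[0,0,0,-0.2,-0.3,-0.2,21],[0,0,0,-0.2,-0.3,0,21],[0,0,0,-0.2,-0.3,0,21],[0,0,0,0,0,0,21],[0,0,0,0,0,0,21]]]}}

```text
time: 12.42
tool_pos: [0.4571, 0.0139, 0.2809]
tcp_rot: [2.792, 1.438, 0.003]
wrist_force: [1.2, 0.5, 0.2]
width: 0.249
grip_force: 0.0
```

```bash
python3 -c "
from h import *
to([.5685,.0118,.109]);knob();lid()
c=cam('side');cv2.imwrite('pics/end.png',c['image'][...,::-1])"
```

```text
t 12.42 pos [0.4571 0.0139 0.2809] toolx [0.581 0.814 0.001] tooly [ 0.814 -0.581  0.002] z [ 0.003 -0.    -1.   ] F [1.2 0.5 0.2] w 0.25
shift [0.627 0.916 1.721]
top 34 [0.5669 0.0147 0.1586] r 0.0465 joint -3.078
side 30 [0.5697 0.0164 0.1603] r 0.0494 joint -3.048
lid angle -9.207783615669059e-05 slope y -0.0017166120403523943 z at x=.56,.73 0.12414648903325771 0.12416214226544858 6878
```

View pics/end.png

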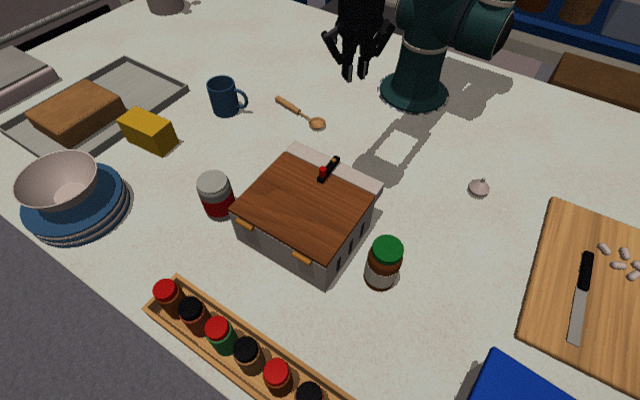

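The lid is shut. The button points across it, with the knob at (322,172) and the joint at about -3.06. The jar (385,260) and can (214,193) are standing where they were, and the arm is clear.

```bash
python3 -c "
from workcell import bot
print(bot.finish_job())"
```

```text
the job is handed in; nothing more can be done
None
```

The job is handed in: the lid measured level and shut, the turnbutton points across it (about -3.06 rad, within 0.1 rad of square), the jar and can look unmoved, and the arm is clear; no verdict was returned.

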